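# Lever open the gummed-up test-card case with the mixing spatula

### The arm

A 6-joint arm with a two-finger parallel gripper is mounted at the origin on the work surface. World frame = base frame: x ahead of the robot, y to its left, z up, the work surface at z = 0. Lengths are in m, angles in rad, forces in N, time in s.
With the tool pointing down it reaches from about 0.35 to 0.975 m from the base axis. Payload 4.9 kg.
Tool frame: the origin (TCP) lies at the very end of the fingers, on their centre line; the grasp point (between the pads) lies ctrl.hold_point_z behind it (ctrl.hold_point_z is the distance from the TCP to the grasp point, in m); z points along the fingers, y is the line along which they close (so a half turn about z gives the same grasp; the last joint's range is limited). The gripper opens to 85 mm and grips with 20 to 120 N. Pads are 22 mm wide; open, the fingers measure 114 mm over their backs; the gripper's body (76 mm by 85 mm) begins 54 mm behind the grasp point. The pads swing forward as they close: fully open they stand 13 mm farther back than shut.
Start: joints at [1.02, 0.053, 1.613, -0, 1.476, -0.119], TCP at [0.262, 0.568, 0.231] pointing down, gripper open.
Joint ranges: [-3.01, 3.01], [-1.01, 2.22], [0.06, 2.58], [-1.02, 4.17], [0.09, 2.62], [-3.14, 3.14]. Speed limits (rad/s): [2.57, 2.57, 3.14, 3.14, 3.14, 3.14].

### API

Orientations are given as a rotation vector (axis times angle).
In Python, from station import ctrl gives the robot as it stands. The module is installed in compiled form; this text tells all that it offers.
- The arm moves only by the tool jog_arm, never from a script. Its argument "deltas" is a list of rows, each a list of 3 entries, a list of its own where there are three numbers: the closure, from -1 (fully open) to 1 (shut), then the shift along the world's x, y, z scaled (see below), then the turn, a rotation vector about the world's x, y, z scaled (see below). A call has 1 to 12 rows; each row is the pose to reach, as a shift and turn from the pose commanded when the call began, turning the shorter way round; what a row does not reach only later rows make up. The controller multiplies each number of a shift by 0.4 m and each number of a turn by 180 degrees. A row lasts 1/12 s, in which the tool goes at most 41.7 mm and 7.16 degrees, less where a joint would pass 70% of its speed; a pose out of reach is approached as far as the arm can. A call with a number of a shift or a turn outside -1 to 1 is refused whole. A call with a gripper value outside its range is refused whole. The fingers move at their own pace and stop on an object; "squeeze" is the grip in N (left out, the last holds). Time passes only in rows, so rows that repeat a pose let the fingers close. It gives the time, the measured TCP pose, the force, the opening and the grip force at its end, in the units of the state.
- ctrl.get_obs(): the state, without advancing time (a new reading comes with each control period).
- ctrl.get_image(name): name is "scene" or "side" or "wrist"; returns the picture (384x512x3 uint8, red, green, blue); there is no depth.
- ctrl.get_calibration(name): a dict with "K" (3x3 intrinsics, pixels), "dist_coeffs" ([k1, k2, p1, p2, k3] as OpenCV has them; the pictures are not rectified), "extrinsics" (4x4, takes a point from world to camera coordinates). Camera axes: x right, y down, z forward; pixel columns grow to the right and rows downward; lengths in m; the calibration is good to about 2 mm. A picture is of the moment at which its call begins: read the wrist's pose just before it. get_calibration takes no time and is no camera call; for the wrist camera it gives the pose at the moment of the call.
- ctrl.finish_job(): hands the job in; it is judged then, once.
The state is a dict: "t": time; "q": joint angles; "dq": joint speeds; "effort": joint torques, N m; "tool_pos": TCP position; "tool_rot": TCP orientation; "contact_force": force on the tool from outside, world axes, zero at the start; "wrist_torque": the same for the moment, N m; "opening": finger opening in m; "grip_force": force on a finger pad.
Only numpy, scipy, OpenCV 4.12 (cv2) and the standard library are available. Lean on these libraries where they do the work, as an engineer would, in place of code of your own. Each camera call takes 0.05 s, during which the arm holds its last target. There are 200 camera calls.

### The job

The sloping lid of the grey test-card case is gummed up with paint. Take the spatula from its rest, slide its blade all the way into the slot under the lid's tab before raising the lid, lever the lid up with the blade and swing it open until it stands upright or leans back beyond that; then lay the spatula back in the two saddles of its rest, the way it lay. Only the spatula may touch the case, not the gripper or the arm, and leave the other things on the bench where they are.

Things in the scene. Friction and masses are not known exactly. Their poses are not given: they have to be found in the camera images.
- spatula: Spatula 180 mm long, 0.13 kg: wooden handle 100 long, 20 wide (y), 22 high (z), then a stiff steel blade 80 long, 30 wide, 2.5 thick in the handle's mid-plane. Origin: centre of the handle's section, 20 mm behind its front end, near the balance point: grip here across the sides. x points to the blade's tip, z up as it lies in its rest.
- spatula_tip (a point): Middle of the blade's tip edge, 100 mm ahead of the spatula's origin along its x.
- rest: Fixed spatula rest: plate 195 x 100 x 8 mm with two black saddles. Origin on the bench under the blade, x along the spatula. The spatula lies level, its origin at x -60, z 41 mm of the rest, x axes alike; the rear saddle (x -135 to -115) carries the handle, the front one (5 to 25) the blade; cheeks 12 high leave 5 mm play each side. The handle is free for fingers between the saddles.
- case: Fixed grey steel test-card case, 120 deep (x), 150 wide (y), 145 high in front, 214 behind (mm), with a sloping lid. Origin: on the bench under its middle; x points from front to back, so the front with tab and slot faces -x, roughly to the robot; the hinge is behind. The shut lid's underside rises backwards at 30 degrees from x = -60, z = 145 mm.
- slot_end (a point): Inner end of the pry slot, on the front wall's outer face (case frame x -60, y 0, z 139 mm; axes as the case). The slot is 10 mm high, 28 deep: roof = the lid's tab, floor = a fixed ledge 70 mm wide, 6 thick, parallel to it, sticking out 55 mm down the slope (23 further than the tab). Open in front and at the sides; a blade fits fully only pointing forward and about 30 degrees up.
- hinge (a point): Middle of the lid's hinge line, which runs along the case's y (case frame x 52.6, z 210 mm), in the plane of the lid's underside.
- lid_tab (a point): Middle of the outer edge of the lid's pry tab, on its underside, 162 mm from the hinge line; moves with the lid. The tab is steel, 60 mm wide, 4 thick, and continues the lid 32 mm down the slope beyond the case's front wall.
- lid (a joint): Lid angle, rad: 0 shut (sloping 30 degrees), grows as the front edge rises; 0.52 level, 2.09 upright, 2.35 stop. Lid plate 130 mm from hinge to front wall, 150 wide, 4 thick, about 0.2 kg. The hinge is stiff (about 0.25 N m): the lid stays where it is left; 2 to 4 N at the tab raise it.
- mouse: Black computer mouse, 110 x 60 x 34 mm, loose, between the case and the rest. Origin: middle of its underside.
- tape: Roll of masking tape lying flat, 100 mm across, 25 mm high, loose, nearest the robot. Origin: middle of its underside.
- tin_small: Paint tin with shut lid, 74 mm across, 100 mm high, loose, behind the case and rest. Origin: middle of its underside.
- tin_large: Paint tin with shut lid, 110 mm across, 135 mm high, loose, far left. Origin: middle of its underside.
- bottle: White plastic bottle, 64 mm across, 190 mm high, loose, on the left. Origin: middle of its underside.
- cup: Clear mixing cup, 90 mm across the rim, 120 mm high, loose on the scale's pan, far right. Origin: middle of its underside.
Things that resemble listed ones, but are neither listed nor needed, are in the scene too. What is meant by the spatula is not green or yellow, and is the smaller of those in its own colour.

How it is judged:
On the way, in this order (a step that is already met when the one before it is completed fails the run):
1. the spatula is lifted off its rest (z of spatula in the frame of rest above 0.07 m), for 0.1 s.
2. the blade is fully in the slot under the tab, the lid still shut (x of spatula_tip in the frame of slot_end between -0.008 and 0.008 m and y of spatula_tip in the frame of slot_end between -0.025 and 0.025 m and z of spatula_tip in the frame of slot_end between -0.012 and 0.012 m and value of joint lid below 0.1 rad), for 0.1 s.
3. the lid is lifted by the blade (value of joint lid between 0.3 and 1.9 rad and contact force between spatula and case above 0.2 N), for 0.05 s.
4. the lid stands upright or beyond (value of joint lid above 2 rad), for 0.2 s.
At the end, for the whole second after the job is handed in: The lid is open to at least 2.0 rad (upright is 2.09) and still; the spatula lies at rest in both saddles of its rest, blade end in the front saddle, within 25 mm along, 12 mm across and 6 mm in height of its proper place and level within 7 degrees (value of joint lid above 2 rad and x of spatula in the frame of rest between -0.085 and -0.035 m and y of spatula in the frame of rest between -0.012 and 0.012 m and z of spatula in the frame of rest between 0.035 and 0.047 m and angle between spatula's own z axis and vertical below 0.12 rad and x of spatula_tip in the frame of rest above 0.01 m and linear speed of spatula below 0.02 m/s and velocity of joint lid below 0.05 rad/s); the robot touches nothing.
It fails at once if the gripper or the arm presses on the case or its lid (over 2 N) (contact force between any of the fingers, the arm and case above 2 N).
It fails at once if a bystander is moved by more than 30 mm (distance of any of mouse, tape, tin_small, tin_large, bottle, cup from where it was at the start of the episode above 0.03 m).
It also fails if it takes over 72 s, if anything falls off the work surface, if the arm or the gripper's body presses on something with over 40 N, if the wrist force passes 120 N, or if a joint passes its speed limit or range.

## Working session

There is one attempt and no reset: what is moved stays moved. The work goes in short steps, Python scripts to look and compute and a tool call to move; the robot and the scene stay as the last step left them, time stands still between calls to the robot, and variables do not carry over. Pictures are saved under pics/ and viewed, at most 10 in all, crops included, and the job is handed in when it is done.

Besides the shell and the picture viewer there is one more tool, called as name(argument=value, ...) on one line, values as JSON. jog_arm: Moves the arm, as the interface text tells. Its arguments: {"type":"object","properties":{"deltas":{"type":"array","items":{"type":"array"}},"squeeze":{"type":"number"}},"required":["deltas"]}

```bash
mkdir -p pics; cat > h.py <<'E'
import numpy as np, cv2
from station import ctrl
from scipy.spatial.transform import Rotation as R
def snap(n,f): 
    im=ctrl.get_image(n); cv2.imwrite('pics/'+f,im[...,::-1]); return im
E
python3 - <<'E'
from h import *
for n in("scene","side"):
    snap(n,n+'0.png')
    c=ctrl.get_calibration(n); print(n,np.round(c['extrinsics'],3).tolist(),np.round(c['K'],1).tolist(),c['dist_coeffs'])
o=ctrl.get_obs(); print(o, ctrl.hold_point_z)
a=[cv2.imread('pics/%s0.png'%n) for n in("scene","side")]
E
```

```text
scene [[-0.751, 0.661, 0.006, 0.358], [0.536, 0.614, -0.58, -0.297], [-0.387, -0.432, -0.815, 1.856], [0.0, 0.0, 0.0, 1.0]] [[475.8, 0.0, 258.5], [0.0, 475.8, 195.3], [0.0, 0.0, 1.0]] [-0.02375039  0.          0.          0.          0.        ]
side [[-0.985, -0.175, 0.017, 0.586], [-0.103, 0.496, -0.862, 0.151], [0.142, -0.851, -0.506, 2.045], [0.0, 0.0, 0.0, 1.0]] [[496.5, 0.0, 254.7], [0.0, 496.5, 191.8], [0.0, 0.0, 1.0]] [0.05011864 0.         0.         0.         0.        ]
{'t': 0.1, 'q': array([ 1.02000051e+00,  5.32890740e-02,  1.61415096e+00,  2.65856935e-05,
        1.47598952e+00, -1.18980435e-01]), 'dq': array([-0.00094862, -0.00141945, -0.00074742,  0.00052151,  0.00117638,
       -0.00140452]), 'effort': array([ 8.21790927e-04, -3.94903457e+01, -3.71363318e+01,  3.13789349e-05,
        3.91094713e-03,  3.11118708e-05]), 'tool_pos': array([0.26126323, 0.56715996, 0.23019047]), 'tool_rot': array([-6.72905328e-01, -3.06803610e+00,  2.71089243e-03]), 'contact_force': array([0.37632207, 0.52100067, 0.20047549]), 'wrist_torque': array([-0.01584286, -0.03632815,  0.00751555]), 'grip_force': 0.0, 'opening': 0.08529805502249038} 0.0187
```

View pics/scene0.png

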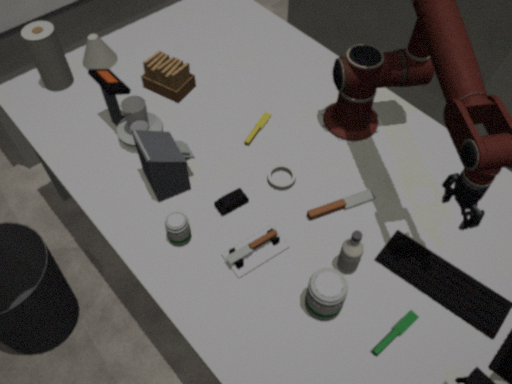

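View pics/side0.png

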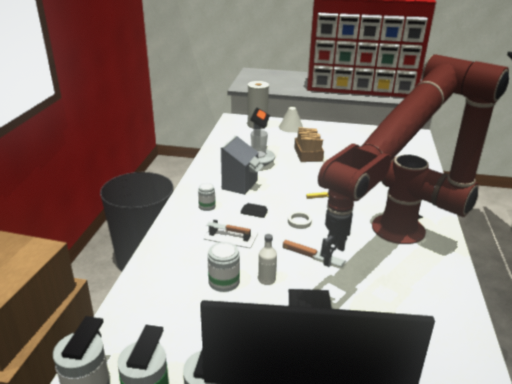

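The scene view shows the red-handled spatula in its rest at about (255,247), with the blade end at (232,257). The case is at (165,165), with its tab near (185,152). The larger spatula of the same colour lies at (340,205), and the mouse is at (231,202). The side view agrees.

```bash
cat >> h.py <<'E'
def ray(c,uv):
    K=c['K'];E=c['extrinsics']
    p=cv2.undistortPoints(np.array([[uv]],float),K,c['dist_coeffs'])[0,0]
    d=E[:3,:3].T@np.array([p[0],p[1],1]); o=-E[:3,:3].T@E[:3,3]
    return o,d/np.linalg.norm(d)
def onz(c,uv,z):
    o,d=ray(c,uv); return o+d*(z-o[2])/d[2]
def tri(L):
    A=np.zeros((3,3));b=np.zeros(3)
    for c,uv in L:
        o,d=ray(c,uv);P=np.eye(3)-np.outer(d,d);A+=P;b+=P@o
    x=np.linalg.solve(A,b)
    return x,[np.linalg.norm((np.eye(3)-np.outer(d,d))@(x-o)) for o,d in (ray(*l) for l in L)]
def proj(c,X):
    E=c['extrinsics'];return cv2.projectPoints(np.atleast_2d(np.array(X,float)),cv2.Rodrigues(E[:3,:3])[0],E[:3,3],c['K'],np.array(c['dist_coeffs']))[0][:,0]
E
python3 - <<'E'
from h import *
c=ctrl.get_calibration("scene")
for n,uv,z in [("handle end",(276,234),.04),("tip",(230,258),.04),("mouse",(231,203),.02),("tape",(281,178),.01),("tin_s",(178,222),.09),("tin_l",(327,285),.13),("bottle",(350,262),.05),("tab",(188,153),.14),("casebot",(165,192),.0),("casebotR",(188,189),0),("cup",(134,103),.1)]:
    print(n,onz(c,uv,z).round(3))
w=ctrl.get_calibration("wrist");o=ctrl.get_obs()
Rt=R.from_rotvec(o['tool_rot']).as_matrix(); E=w['extrinsics']
print("cam in tool",(Rt.T@(-E[:3,:3].T@E[:3,3]-o['tool_pos'])).round(3)); print((E[:3,:3]@Rt).round(3)); print(w['K'].round(1),w['dist_coeffs']); print(Rt.round(3))
E
python3 -c "
import cv2
a=cv2.imread('pics/scene0.png')[120:280,110:310];cv2.imwrite('pics/c0.png',cv2.resize(a,None,fx=4,fy=3.75,interpolation=2))"
```

```text
handle end [0.587 0.209 0.04 ]
tip [0.751 0.18  0.04 ]
mouse [0.611 0.013 0.02 ]
tape [0.407 0.04  0.01 ]
tin_s [ 0.808 -0.001  0.09 ]
tin_l [0.631 0.459 0.13 ]
bottle [0.49  0.434 0.05 ]
tab [ 0.639 -0.168  0.14 ]
casebot [ 0.746 -0.185 -0.   ]
casebotR [ 0.678 -0.143  0.   ]
cup [ 0.629 -0.527  0.1  ]
cam in tool [ 0.077  0.    -0.142]
[[ 0.     1.     0.   ]
 [-0.953  0.    -0.302]
 [-0.302 -0.     0.953]]
[[310.    0.  256.1]
 [  0.  310.  189.7]
 [  0.    0.    1. ]] [-0.06872075  0.          0.          0.          0.        ]
[[-0.908  0.419 -0.001]
 [ 0.419  0.908 -0.002]
 [ 0.    -0.002 -1.   ]]
```

View pics/c0.png

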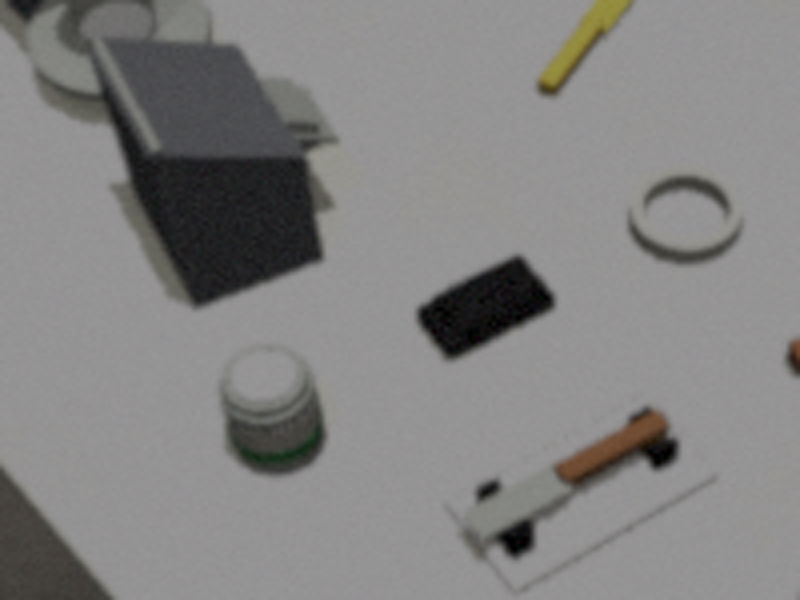

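The crop shows the rest, with the spatula's blade tip near crop (475,535) and its handle end at (660,420). It also shows the sloping case, with its tab and ledge at about (305,120) facing the robot. I'll lift clear and move the wrist camera over the rest.

jog_arm(deltas=[[-1, [0, 0, 0.25], [0, 0, 0]], [-1, [0, 0, 0.25], [0, 0, 0.0833]], [-1, [0, 0, 0.25], [0, 0, 0.0833]], [-1, [0.85, -0.9, 0.25], [0, 0, 0.0833]], [-1, [0.85, -0.9, 0.25], [0, 0, 0.0833]], [-1, [0.85, -0.9, 0.25], [0, 0, 0.0833]], [-1, [0.85, -0.9, 0.25], [0, 0, 0.0833]], [-1, [0.85, -0.9, 0.25], [0, 0, 0.0833]], [-1, [0.85, -0.9, 0.25], [0, 0, 0.0833]], [-1, [0.85, -0.9, 0.25], [0, 0, 0.0833]], [-1, [0.85, -0.9, 0.25], [0, 0, 0.0833]], [-1, [0.85, -0.9, 0.25], [0, 0, 0.0833]]])

```text
t: 1.1
tool_pos: [0.5199, 0.2932, 0.3308]
tool_rot: [-0.267, -3.13, 0.0]
contact_force: [0.4, 0.7, 0.5]
opening: 0.0852
grip_force: 0.0
```

jog_arm(deltas=[[-1, [0.2, -0.2, -0.05], [0, 0, 0]], [-1, [0.2, -0.2, -0.05], [0, 0, 0]], [-1, [0.2, -0.2, -0.05], [0, 0, 0]], [-1, [0.2, -0.2, -0.05], [0, 0, 0]], [-1, [0.2, -0.2, -0.05], [0, 0, 0]], [-1, [0.2, -0.2, -0.05], [0, 0, 0]]])

```text
t: 1.6
tool_pos: [0.5987, 0.2153, 0.3109]
tool_rot: [-0.267, -3.129, -0.0]
contact_force: [-0.4, -0.2, 0.4]
opening: 0.0854
grip_force: 0.0
```

```bash
cat >> h.py <<'E'
import pickle
def wsnap(f):
    c=ctrl.get_calibration("wrist"); snap("wrist",f+'.png'); pickle.dump(c,open('pics/'+f+'.pkl','wb'))
    o=ctrl.get_obs(); print(o['t'],o['tool_pos'].round(4),o['tool_rot'].round(3))
def cal(f): return pickle.load(open('pics/'+f+'.pkl','rb'))
E
python3 -c "
from h import *
wsnap('w1')"
```

```text
1.65 [0.5985 0.2158 0.3114] [-2.65e-01 -3.13e+00 -1.00e-03]
```

jog_arm(deltas=[[-1, [-0.15, -0.55, 0], [0, 0, 0]], [-1, [-0.15, -0.55, 0], [0, 0, 0]], [-1, [-0.15, -0.55, 0], [0, 0, 0]], [-1, [-0.15, -0.55, 0], [0, 0, 0]], [-1, [-0.15, -0.55, 0], [0, 0, 0]], [-1, [-0.15, -0.55, 0], [0, 0, 0]], [-1, [-0.15, -0.55, 0], [0, 0, 0]], [-1, [-0.15, -0.55, 0], [0, 0, 0]], [-1, [-0.15, -0.55, 0], [0, 0, 0]]])

```text
t: 2.4
tool_pos: [0.5391, -0.0035, 0.3118]
tool_rot: [0.264, 3.129, 0.001]
contact_force: [0.2, 1.2, -0.2]
opening: 0.0854
grip_force: 0.0
```

```bash
python3 -c "
from h import *
wsnap('w2')
a=np.hstack([cv2.imread('pics/w1.png'),cv2.imread('pics/w2.png')])
c=[cal('w1'),cal('w2')]
for X in [(.652,.197,.041),(.64,-.168,.14)]: print([proj(k,X).round(0).tolist() for k in c])
"
```

```text
2.45 [ 0.5392 -0.0033  0.3116] [2.63e-01 3.13e+00 1.00e-03]
[[[250.0, 192.0]], [[406.0, 206.0]]]
[[[-43.0, 254.0]], [[133.0, 274.0]]]
```

jog_arm(deltas=[[-1, [-0.1, -0.4, 0], [0, 0, 0]], [-1, [-0.1, -0.4, 0], [0, 0, 0]], [-1, [-0.1, -0.4, 0], [0, 0, 0]], [-1, [-0.1, -0.4, 0], [0, 0, 0]], [-1, [-0.1, -0.4, 0], [0, 0, 0]], [-1, [-0.1, -0.4, 0], [0, 0, 0]], [-1, [-0.1, -0.4, 0], [0, 0, 0]]])

```text
t: 3.03
tool_pos: [0.4996, -0.1638, 0.3112]
tool_rot: [-0.265, -3.13, -0.001]
contact_force: [-0.4, 1.4, -0.2]
opening: 0.0853
grip_force: 0.0
```

```bash
python3 -c "
from h import *
wsnap('w3')
c=[cal('w2'),cal('w3')]
for X in [(.64,-.168,.14)]: print([proj(k,X).round(0).tolist() for k in c])
def crop(f,x,y,w,h,s): return cv2.resize(cv2.imread('pics/%s.png'%f)[y:y+h,x:x+w],None,fx=s,fy=s,interpolation=cv2.INTER_CUBIC)
cv2.imwrite('pics/r12.png',np.vstack([crop('w1',150,100,200,150,2) if 0 else crop('w1',130,120,250,95,3.2)[:,:800],crop('w2',290,120,222,90,3.6)[:276,:800] if 0 else crop('w2',262,150,250,92,3.2)[:,:800]]))
cv2.imwrite('pics/c23.png',np.hstack([crop('w2',20,130,200,254,2)[:,:400],crop('w3',160,130,200,254,2)]))
"
```

```text
3.0833 [ 0.4997 -0.1634  0.3112] [-2.630e-01 -3.131e+00 -1.000e-03]
[[[133.0, 274.0]], [[272.0, 284.0]]]
```

View pics/r12.png

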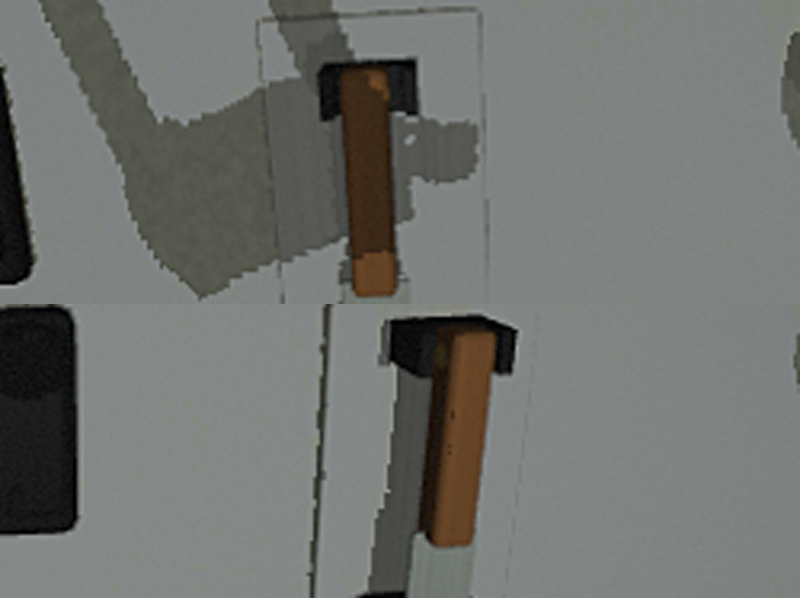

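View pics/c23.png

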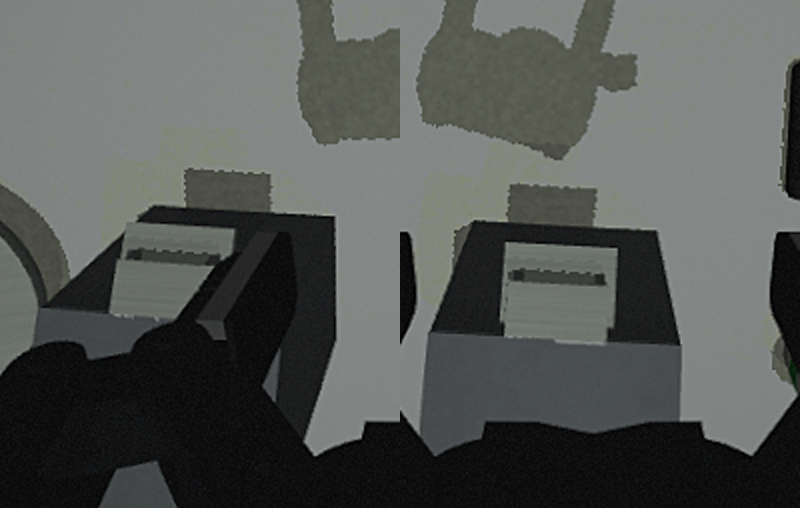

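The top crop shows the handle's top face: in w1 from (243.8,141.9) to (247,212.5), and in w2 from (410.6,158.4) to (403.3,225.3). The second picture shows the front wall, ledge, dark slot and tab. The wall's bottom corners are at (196.5,241) and (288.5,246) in w3, and at (96.5,233) and (187,238.5) in w2.

```bash
python3 -c "
from h import *
w1,w2,w3=cal('w1'),cal('w2'),cal('w3')
r,e=tri([(w1,(243.8,141.9)),(w2,(410.6,158.4))]);f,e2=tri([(w1,(247,212.5)),(w2,(403.3,225.3))])
d=f-r;print('rear',r.round(4),'front',f.round(4),e,e2,'yaw',np.degrees(np.arctan2(d[1],d[0])),np.linalg.norm(d))
# check on fixed plane z .052
for c,a,b in((w1,(243.8,141.9),(247,212.5)),(w2,(410.6,158.4),(403.3,225.3))):
    A,B=onz(c,a,.052),onz(c,b,.052);print(A.round(4),B.round(4),np.degrees(np.arctan2(*(B-A)[1::-1])),np.linalg.norm(B-A))
A,B=onz(w1,(210.3,125.9),.008),onz(w1,(280,123.1),.008);print('plate rear corners',A.round(4),B.round(4),np.linalg.norm(B-A),'yaw',np.degrees(np.arctan2(*(B-A)[1::-1]))-90)
print('case')
for n,a,b in(('botR',(96.5,233),(196.5,241)),('botL',(187,238.5),(288.5,246)),('topR',(40,284),(174,296)),('ledR',(83.5,240.5),(212.5,250.5)),('ledL',(137.5,245),(268,255))):
    x,e=tri([(w2,a),(w3,b)]);print(n,x.round(4),np.round(e,4))
for n,L,R_,z in(('bot',(288.5,246),(196.5,241),0),('top',(300,303),(174,296),.147),('led',(268,255),(212.5,250.5),.106),('tabedge',(263.5,272.5),(214,271.5),.127)):
    A,B=onz(w3,R_,z),onz(w3,L,z);print(n,((A+B)/2).round(4),np.linalg.norm(B-A).round(4),np.degrees(np.arctan2(*(B-A)[1::-1]))-90)
"
```

```text
rear [0.5809 0.2021 0.0482] front [0.6782 0.1888 0.0502] [np.float64(6.900657827955759e-05), np.float64(6.900657827967081e-05)] [np.float64(0.0003060929297159181), np.float64(0.0003060929297159025)] yaw -7.74610596621525 0.0981607648311695
[0.5805 0.2023 0.052 ] [0.6778 0.1889 0.052 ] -7.816461760069721 0.09825066219247043
[0.5798 0.2003 0.052 ] [0.6769 0.188  0.052 ] -7.174809536800746 0.09787916723451562
plate rear corners [0.5562 0.1566 0.008 ] [0.5692 0.2547 0.008 ] 0.09893985705162388 yaw -7.522503159309736
case
botR [ 0.634  -0.2843  0.0015] [0.0001 0.0001]
botL [ 0.6675 -0.1386  0.0017] [0.0003 0.0003]
topR [ 0.6335 -0.2851  0.1456] [0.0001 0.0001]
ledR [ 0.6013 -0.2364  0.1069] [0.0001 0.0001]
ledL [ 0.6187 -0.1686  0.107 ] [0.0003 0.0003]
bot [ 0.6518 -0.2117  0.    ] 0.1501 -13.071939029492725
top [ 0.6496 -0.2118  0.147 ] 0.1493 -13.29585008795405
led [ 0.6106 -0.2026  0.106 ] 0.0702 -14.809525023999882
tabedge [ 0.6249 -0.2062  0.127 ] 0.0601 -10.876121945277575
```

jog_arm(deltas=[[-1, [0.395, 0.885, 0], [0, 0, 0.011]], [-1, [0.395, 0.885, 0], [0, 0, 0.011]], [-1, [0.395, 0.885, 0], [0, 0, 0.011]], [-1, [0.395, 0.885, 0], [0, 0, 0.011]], [-1, [0.395, 0.885, 0], [0, 0, 0.011]], [-1, [0.395, 0.885, 0], [0, 0, 0.011]], [-1, [0.395, 0.885, -0.4], [0, 0, 0.011]], [-1, [0.395, 0.885, -0.4], [0, 0, 0.011]], [-1, [0.395, 0.885, -0.4], [0, 0, 0.011]], [-1, [0.395, 0.885, -0.4], [0, 0, 0.011]], [-1, [0.395, 0.885, -0.4], [0, 0, 0.011]], [-1, [0.395, 0.885, -0.4], [0, 0, 0.011]]])

```text
t: 4.08
tool_pos: [0.6527, 0.1947, 0.1418]
tool_rot: [-0.201, -3.122, 0.002]
contact_force: [-2.1, -1.4, -2.3]
opening: 0.0856
grip_force: 0.0
```

jog_arm(deltas=[[-1, [0, 0, 0], [0, 0, 0]], [-1, [0, 0, 0], [0, 0, 0]]])

```text
t: 4.25
tool_pos: [0.6569, 0.1906, 0.1518]
tool_rot: [0.209, 3.134, -0.0]
contact_force: [0.3, -0.4, 0.4]
opening: 0.0855
grip_force: 0.0
```

```bash
python3 -c "
from h import *
o=ctrl.get_obs();print(o['tool_pos'],o['tool_rot'],R.from_rotvec(o['tool_rot']).as_matrix().round(4))"
```

```text
[0.65685004 0.19063068 0.15179808] [ 2.08615389e-01  3.13425376e+00 -2.40374279e-04] [[-9.912e-01  1.325e-01  4.000e-04]
 [ 1.325e-01  9.912e-01 -2.000e-04]
 [-4.000e-04 -1.000e-04 -1.000e+00]]
```

jog_arm(deltas=[[-1, [0.002, 0.002, -0.2], [0, 0, 0]], [-1, [0.002, 0.002, -0.2], [0, 0, 0]], [-1, [0.002, 0.002, -0.28], [0, 0, 0]], [-1, [0.002, 0.002, -0.325], [0, 0, 0]], [-1, [0.002, 0.002, -0.325], [0, 0, 0]], [-1, [0.002, 0.002, -0.325], [0, 0, 0]]])

```text
t: 4.75
tool_pos: [0.6586, 0.1895, 0.023]
tool_rot: [0.213, 3.133, 0.0]
contact_force: [0.4, 0.9, 1.1]
opening: 0.0849
grip_force: 0.0
```

jog_arm(deltas=[[1, [0, 0, 0], [0, 0, 0]], [1, [0, 0, 0], [0, 0, 0]], [1, [0, 0, 0], [0, 0, 0]], [1, [0, 0, 0], [0, 0, 0]], [1, [0, 0, 0], [0, 0, 0]], [1, [0, 0, 0], [0, 0, 0]], [1, [0, 0, 0], [0, 0, 0]], [1, [0, 0, 0], [0, 0, 0]]], squeeze=100)

```text
t: 5.42
tool_pos: [0.6586, 0.1899, 0.0225]
tool_rot: [0.213, 3.133, 0.001]
contact_force: [-0.7, 0.9, 5.7]
opening: 0.0188
grip_force: 98.5
```

```bash
cat >> h.py <<'E'
P0=np.array([.6505,-.2118,0]); YAW=np.radians(-13.1)
C=R.from_euler('z',YAW)
OFF=0.101   # origin->tip minus grasp offset: TCP->tip along spatula x
def tipW(x,z,y=0): return P0+C.apply([x+.06,y,z])
def pose(tip,a,yaw=YAW):
    S=(R.from_euler('z',yaw)*R.from_euler('y',-np.radians(a))).as_matrix()
    T=np.c_[-S[:,0],S[:,1],-S[:,2]]
    return tip-S[:,0]*(OFF-.001)+.0187*T[:,2], R.from_matrix(T)
def slope(s,off=0): # tip along slot, s m from slot end (negative=outside)
    return tipW(-.06+s*np.cos(np.pi/6),.139+s*.5+off)
def rows(poses,start=None):
    o=ctrl.get_obs(); p0,r0=(o['tool_pos'],R.from_rotvec(o['tool_rot'])) if start is None else start
    print('at',p0.round(4),r0.as_rotvec().round(3),'t',round(o['t'],2))
    for p,r in poses:
        t=(r*r0.inv()).as_rotvec()/np.pi
        print(((p-p0)/.4).round(4).tolist(),t.round(4).tolist(),'mm',round(np.linalg.norm(p-p0)*1e3),'deg',round(np.linalg.norm(t)*180,1))
E
python3 -c "
from h import *
rows([pose(slope(-.09),30),pose(slope(-.09,.1),30),pose(slope(-.002),30)])
"
```

```text
at [0.6586 0.1899 0.0225] [2.130e-01 3.133e+00 1.000e-03] t 5.42
[-0.3982, -0.9164, 0.0132] [-0.0302, -0.1634, -0.029] mm 400 deg 30.4
[-0.3982, -0.9164, 0.2632] [-0.0302, -0.1634, -0.029] mm 413 deg 30.4
[-0.2127, -0.9596, 0.1232] [-0.0302, -0.1634, -0.029] mm 396 deg 30.4
```

jog_arm(deltas=[[1, [0, 0, 0.05], [0, 0, 0]], [1, [0, 0, 0.15], [0, 0, 0]], [1, [0, 0, 0.25], [0, 0, 0]], [1, [0, 0, 0.35], [0, 0, 0]], [1, [0, 0, 0.45], [0, 0, 0]], [1, [0, 0, 0.5], [0, 0, 0]], [1, [0, 0, 0.5], [0, 0, 0]]])

```text
t: 6.0
tool_pos: [0.6607, 0.1903, 0.2287]
tool_rot: [0.212, 3.124, 0.004]
contact_force: [0.9, 0.5, -0.4]
opening: 0.0186
grip_force: 97.9
```

jog_arm(deltas=[[1, [-0.4, -0.3, 0], [0, 0, 0]], [1, [-0.4, -0.3, 0], [0, 0, 0]], [1, [-0.4, -0.3, 0], [0, 0, 0]], [1, [-0.4, -0.3, 0], [0, 0, 0]], [1, [-0.4, -0.916, -0.237], [-0.03, -0.163, -0.029]], [1, [-0.4, -0.916, -0.237], [-0.03, -0.163, -0.029]], [1, [-0.4, -0.916, -0.237], [-0.03, -0.163, -0.029]], [1, [-0.4, -0.916, -0.237], [-0.03, -0.163, -0.029]], [1, [-0.4, -0.916, -0.237], [-0.03, -0.163, -0.029]], [1, [-0.4, -0.916, -0.237], [-0.03, -0.163, -0.029]], [1, [-0.4, -0.916, -0.237], [-0.03, -0.163, -0.029]], [1, [-0.4, -0.916, -0.237], [-0.03, -0.163, -0.029]]])

```text
t: 7.0
tool_pos: [0.4936, -0.18, 0.1204]
tool_rot: [0.31, 2.613, -0.08]
contact_force: [0.5, 0.7, -2.5]
opening: 0.0185
grip_force: 98.4
```

jog_arm(deltas=[[1, [0, 0, 0], [0, 0, 0]], [1, [0, 0, 0], [0, 0, 0]], [1, [0, 0, 0], [0, 0, 0]]])

```text
t: 7.25
tool_pos: [0.4977, -0.1754, 0.1256]
tool_rot: [0.298, 2.608, -0.078]
contact_force: [-1.0, 0.3, -0.7]
opening: 0.0183
grip_force: 98.4
```

```bash
python3 -c "
from h import *
rows([pose(slope(-.09),30),pose(slope(-.09,.1),30),pose(slope(-.002),30)])
print(ctrl.get_obs()['q'].round(2))
"
```

```text
at [ 0.4977 -0.1754  0.1256] [ 0.298  2.608 -0.078] t 7.25
[0.0042, -0.0032, -0.2445] [-0.0005, -0.0014, -0.0005] mm 98 deg 0.3
[0.0042, -0.0032, 0.0055] [-0.0005, -0.0014, -0.0005] mm 3 deg 0.3
[0.1898, -0.0464, -0.1345] [-0.0005, -0.0014, -0.0005] mm 95 deg 0.3
[-0.57 -0.43  2.28  0.23  0.82 -2.03]
```

jog_arm(deltas=[[1, [0.004, -0.003, -0.1], [0, 0, 0]], [1, [0.004, -0.003, -0.2], [0, 0, 0]], [1, [0.004, -0.003, -0.245], [0, 0, 0]], [1, [0.004, -0.003, -0.245], [0, 0, 0]], [1, [0.004, -0.003, -0.245], [0, 0, 0]]])

```text
t: 7.67
tool_pos: [0.4996, -0.1761, 0.0278]
tool_rot: [0.296, 2.608, -0.078]
contact_force: [0.6, 0.6, -0.4]
opening: 0.0188
grip_force: 99.8
```

```bash
python3 -c "
from h import *
wsnap('w4'); snap('scene','s4.png'); snap('side','d4.png')
rows([pose(slope(-.09),30),pose(slope(-.05),30),pose(slope(-.002),30)])
c=cal('w4');print(proj(c,[slope(-.09),slope(0)]).round(1).tolist())
cs=ctrl.get_calibration('scene');print(proj(cs,[slope(-.09),slope(0),slope(-.17)]).round(1).tolist())
cd=ctrl.get_calibration('side');print(proj(cd,[slope(-.09),slope(0),slope(-.17)]).round(1).tolist())
def crop(f,x,y,w,h,s): return cv2.resize(cv2.imread('pics/%s.png'%f)[y:y+h,x:x+w],None,fx=s,fy=s,interpolation=cv2.INTER_CUBIC)
cv2.imwrite('pics/v4.png',np.hstack([crop('w4',160,90,200,294,2),np.vstack([crop('s4',150,120,80,58,5),crop('d4',215,125,80,59,5)])[:588]]))
"
```

```text
7.7167 [ 0.5    -0.1765  0.0286] [ 0.296  2.607 -0.079]
at [ 0.5002 -0.1772  0.0294] [ 0.297  2.605 -0.08 ] t 7.82
[-0.0021, 0.0014, -0.004] [-0.0, -0.0006, -0.0005] mm 2 deg 0.1
[0.0823, -0.0183, 0.046] [-0.0, -0.0006, -0.0005] mm 38 deg 0.1
[0.1835, -0.0418, 0.106] [-0.0, -0.0006, -0.0005] mm 86 deg 0.1
[[254.5, 419.4], [254.5, 503.1]]
[[200.2, 148.0], [177.5, 147.3], [219.0, 148.5]]
[[267.1, 172.8], [251.4, 160.6], [281.0, 183.7]]Traceback (most recent call last):
  File "<string>", line 9, in <module>
    cv2.imwrite('pics/v4.png',np.hstack([crop('w4',160,90,200,294,2),np.vstack([crop('s4',150,120,80,58,5),crop('d4',215,125,80,59,5)])[:588]]))
                              ~~~~~~~~~^^^^^^^^^^^^^^^^^^^^^^^^^^^^^^^^^^^^^^^^^^^^^^^^^^^^^^^^^^^^^^^^^^^^^^^^^^^^^^^^^^^^^^^^^^^^^^^^^^^^^^^^
    return _nx.concatenate(arrs, 1, dtype=dtype, casting=casting)
           ~~~~~~~~~~~~~~~^^^^^^^^^^^^^^^^^^^^^^^^^^^^^^^^^^^^^^^
ValueError: all the input array dimensions except for the concatenation axis must match exactly, but along dimension 0, the array at index 0 has size 588 and the array at index 1 has size 585
```

```bash
python3 -c "
from h import *
def crop(f,x,y,w,h,s): return cv2.resize(cv2.imread('pics/%s.png'%f)[y:y+h,x:x+w],None,fx=s,fy=s,interpolation=cv2.INTER_CUBIC)
cv2.imwrite('pics/v4.png',np.hstack([crop('s4',155,120,50,75,8),crop('d4',225,125,50,75,8)]))
"
```

```text
(no output)
```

View pics/v4.png

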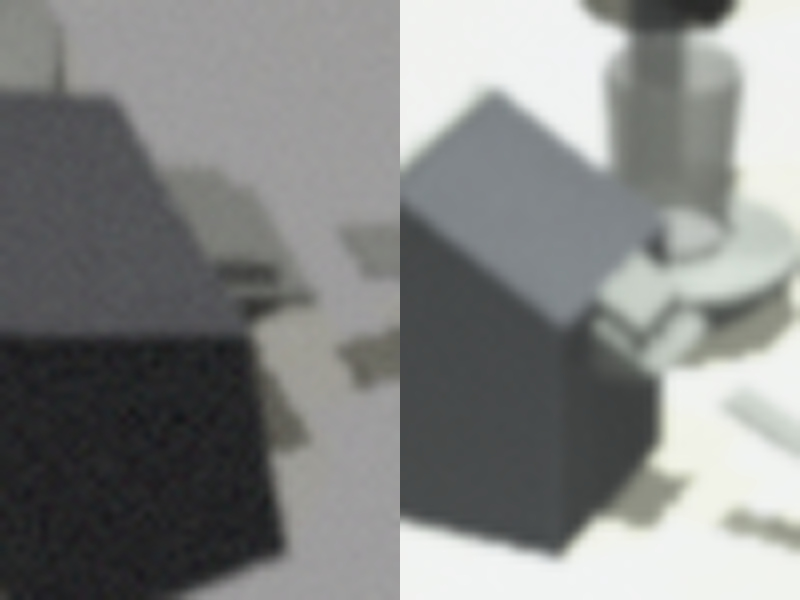

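```bash
python3 -c "
from h import *
o=ctrl.get_obs();T=R.from_rotvec(o['tool_rot']).as_matrix();g=o['tool_pos']-.0187*T[:,2]
tip=g-T[:,0]*.1; A=[tip+T[:,1]*.015,tip-T[:,1]*.015]
pts=A+[tip,tipW(-.06,0,.075),tipW(-.06,.145,.075),tipW(-.06,.1496,.075)]
print(np.round(pts,4).tolist())
for n,off in(('scene',(155,120)),('side',(225,125))):
    c=ctrl.get_calibration(n);print(n,((proj(c,pts)-off)*8).round(0).tolist())
"
```

```text
[[0.5789, -0.1799, 0.0954], [0.5722, -0.2092, 0.0955], [0.5756, -0.1946, 0.0954], [0.6675, -0.1388, 0.0], [0.6675, -0.1388, 0.145], [0.6675, -0.1388, 0.1496]]
scene [[373.0, 245.0], [344.0, 199.0], [359.0, 222.0], [289.0, 545.0], [249.0, 333.0], [248.0, 325.0]]
side [[325.0, 391.0], [345.0, 368.0], [335.0, 380.0], [155.0, 558.0], [157.0, 331.0], [157.0, 324.0]]
```

The crops show the case corners within 1 px of where I predicted them. The blade tip appears about 3 px lower than planned, at scene (199,151.5) and side (267,175), so the spatula may have tilted in the grip. I'll overlay the predicted outlines to check.

```bash
cat > ov.py <<'E'
from h import *
def outl(T,g,da):
    Q=R.from_rotvec(T[:,1]*np.radians(-da)).as_matrix()@np.c_[-T[:,0],T[:,1],-T[:,2]]
    b=lambda x0,x1,w,z:[g+Q@np.array(v) for v in((x0,-w,z),(x1,-w,z),(x1,w,z),(x0,w,z))]
    return b(.02,.1,.015,.00125),b(-.08,.02,.01,.011)
def overlay(n,f,box,s,das,cols=((0,0,255),(0,200,0),(255,0,0))):
    o=ctrl.get_obs();T=R.from_rotvec(o['tool_rot']).as_matrix();g=o['tool_pos']-.0187*T[:,2]
    x,y,w,h=box;im=cv2.resize(cv2.imread('pics/%s.png'%f)[y:y+h,x:x+w],None,fx=s,fy=s,interpolation=cv2.INTER_CUBIC)
    c=ctrl.get_calibration(n)
    for da,col in zip(das,cols):
        for poly in outl(T,g,da):
            p=((proj(c,poly)-(x,y)+.5)*s).astype(int); cv2.polylines(im,[p.reshape(-1,1,2)],True,col,1)
    return im
E
python3 -c "
from ov import *
cv2.imwrite('pics/v5.png',np.hstack([overlay('scene','s4',(188,125,50,75),8,(0,-8)),overlay('side','d4',(255,150,50,75),8,(0,-8))]))
"
```

```text
(no output)
```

View pics/v5.png

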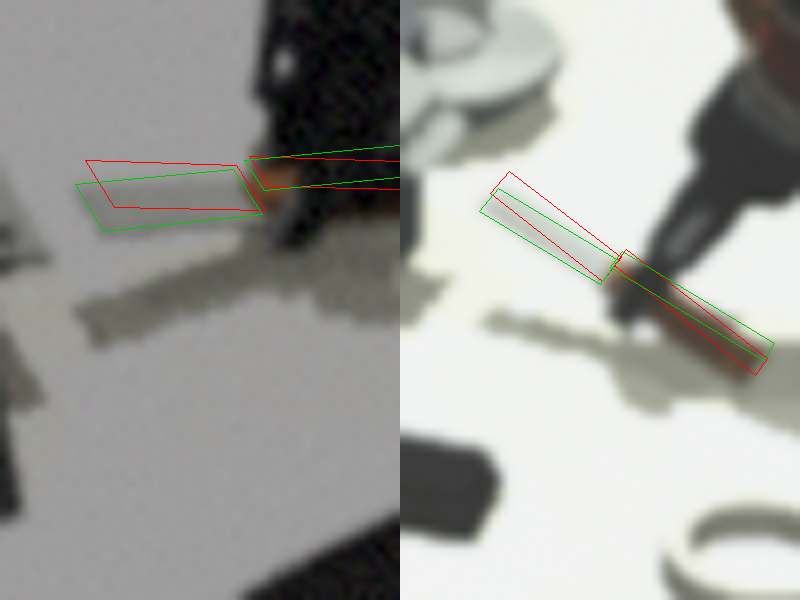

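```bash
cat >> ov.py <<'E'
from scipy.optimize import least_squares
def fit(obs,st=None):  # obs: list of (cam, px, (x,y,z) spatula point)
    o=ctrl.get_obs();T=R.from_rotvec(o['tool_rot']).as_matrix();g=o['tool_pos']-.0187*T[:,2]
    S=np.c_[-T[:,0],T[:,1],-T[:,2]]
    cs={n:ctrl.get_calibration(n) for n in('scene','side')}
    def f(p):
        Q=S@R.from_rotvec([0,-p[0],p[4]]).as_matrix()
        r=[proj(cs[n],g+S@p[1:4]+Q@np.array(X))[0]-px for n,px,X in obs]
        return np.r_[np.ravel(r),p[1:4]/.003,p[4]/.05]
    s=least_squares(f,np.zeros(5));print('pitch deg',np.degrees(s.x[0]).round(2),'shift mm',(s.x[1:4]*1e3).round(1),'yaw',np.degrees(s.x[4]).round(2),'res',s.fun[:2*len(obs)].round(1));return s.x
E
python3 -c "
from ov import *
P={'t-':(.1,-.015,.001),'t+':(.1,.015,.001),'b+':(.02,.015,.001),'b-':(.02,-.015,.001)}
L=[('scene',(188+u/8-.5,125+v/8-.5),P[k]) for k,u,v in(('t-',77,188),('t+',105,234),('b+',262,215))]
L+=[('side',(255+(u-400)/8-.5,150+v/8-.5),P[k]) for k,u,v in(('t-',505,192),('t+',485,210),('b+',603,284),('b-',617,261))]
fit(L)
o=ctrl.get_obs();T=R.from_rotvec(o['tool_rot']).as_matrix();print('tool pitch',np.degrees(np.arcsin(-T[2,0])))
"
```

```text
pitch deg -8.29 shift mm [-0.9 -0.2  0.1] yaw -0.02 res [-0.1 -0.3 -0.  -0.3  0.3 -0.  -0.6 -0.3 -0.6  0.3 -0.2  0.2  0.4  0.1]
tool pitch 29.895454646070494
```

```bash
cat >> h.py <<'E'
DROOP=8.3
def pose(tip,a,yaw=YAW):
    S=(R.from_euler('z',yaw)*R.from_euler('y',-np.radians(a))).as_matrix()
    M=(R.from_euler('z',yaw)*R.from_euler('y',-np.radians(a+DROOP))).as_matrix()
    T=np.c_[-M[:,0],M[:,1],-M[:,2]]
    return tip-S[:,0]*.099+.0187*T[:,2], R.from_matrix(T)
E
python3 -c "
from h import *
rows([pose(slope(-.09),30),pose(slope(-.04),30),pose(slope(-.02),30),pose(slope(-.002),30)])
"
```

```text
at [ 0.5002 -0.1772  0.0294] [ 0.297  2.605 -0.08 ] t 7.82
[0.0055, -0.0004, 0.0011] [-0.0104, -0.0455, -0.0005] mm 2 deg 8.4
[0.1109, -0.0249, 0.0636] [-0.0104, -0.0455, -0.0005] mm 52 deg 8.4
[0.1531, -0.0347, 0.0886] [-0.0104, -0.0455, -0.0005] mm 72 deg 8.4
[0.1911, -0.0436, 0.1111] [-0.0104, -0.0455, -0.0005] mm 90 deg 8.4
```

jog_arm(deltas=[[1, [0.005, 0, 0.001], [-0.005, -0.023, 0]], [1, [0.005, 0, 0.001], [-0.0104, -0.0455, 0]], [1, [0.005, 0, 0.001], [-0.0104, -0.0455, 0]], [1, [0.03, -0.006, 0.016], [-0.0104, -0.0455, 0]], [1, [0.06, -0.013, 0.034], [-0.0104, -0.0455, 0]], [1, [0.09, -0.02, 0.051], [-0.0104, -0.0455, 0]], [1, [0.111, -0.025, 0.0636], [-0.0104, -0.0455, 0]], [1, [0.111, -0.025, 0.0636], [-0.0104, -0.0455, 0]], [1, [0.111, -0.025, 0.0636], [-0.0104, -0.0455, 0]]], squeeze=120)

```text
t: 8.57
tool_pos: [0.5443, -0.1877, 0.0547]
tool_rot: [0.281, 2.46, -0.097]
contact_force: [-0.5, 0.7, -1.8]
opening: 0.0184
grip_force: 120.1
```

```bash
python3 -c "
from h import *
rows([pose(slope(-.04),30),pose(slope(-.02),30),pose(slope(-.002),30)])
snap('scene','s6.png'); snap('side','d6.png')
from ov import overlay
cv2.imwrite('pics/v6.png',np.hstack([overlay('scene','s6',(165,125,50,75),8,(-8.3,),),overlay('side','d6',(235,135,50,75),8,(-8.3,))]))
"
```

```text
at [ 0.5443 -0.1877  0.0547] [ 0.281  2.46  -0.097] t 8.57
[0.0005, 0.0014, 0.0003] [-0.0001, -0.0001, -0.0003] mm 1 deg 0.1
[0.0427, -0.0084, 0.0253] [-0.0001, -0.0001, -0.0003] mm 20 deg 0.1
[0.0806, -0.0172, 0.0478] [-0.0001, -0.0001, -0.0003] mm 38 deg 0.1
```

View pics/v6.png

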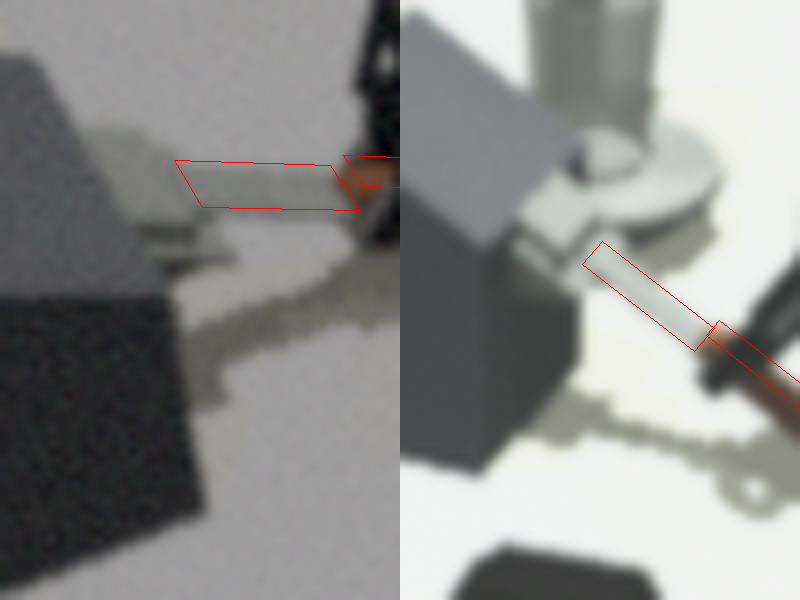

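The overlay matches the blade in both views: the tip is over the ledge and the blade runs parallel to the slope, aimed at the slot. I'll insert slowly.

jog_arm(deltas=[[1, [0.021, -0.004, 0.0126], [0, 0, 0]], [1, [0.043, -0.008, 0.0253], [0, 0, 0]], [1, [0.043, -0.008, 0.0253], [0, 0, 0]]])

```text
t: 8.92
tool_pos: [0.5633, -0.1921, 0.0665]
tool_rot: [0.282, 2.457, -0.099]
contact_force: [0.5, 0.4, -1.0]
opening: 0.0177
grip_force: 120.1
```

jog_arm(deltas=[[1, [0.012, -0.003, 0.007], [0, 0, 0]], [1, [0.024, -0.006, 0.014], [0, 0, 0]], [1, [0.036, -0.009, 0.0215], [0, 0, 0]], [1, [0.036, -0.009, 0.0215], [0, 0, 0]], [1, [0.036, -0.009, 0.0215], [0, 0, 0]]])

```text
t: 9.33
tool_pos: [0.5755, -0.1946, 0.0725]
tool_rot: [0.283, 2.461, -0.097]
contact_force: [-0.6, -0.4, -1.3]
opening: 0.0179
grip_force: 120.1
```

```bash
python3 -c "
from h import *
rows([pose(slope(-.002),30)])
snap('scene','s7.png'); snap('side','d7.png')
from ov import overlay
cv2.imwrite('pics/v7.png',np.hstack([overlay('scene','s7',(165,125,50,75),8,(-8.3,),),overlay('side','d7',(235,135,50,75),8,(-8.3,))]))
print(ctrl.get_obs()['contact_force'])
"
```

```text
at [ 0.5755 -0.1946  0.0725] [ 0.283  2.461 -0.097] t 9.33
[0.0028, -0.0001, 0.0034] [-0.0003, -0.0005, -0.0] mm 2 deg 0.1
[-0.29841548 -0.17106384 -1.6559437 ]
```

jog_arm(deltas=[[1, [0.004, -0.001, 0.003], [0, 0, 0]], [1, [0.008, -0.002, 0.005], [0, 0, 0]], [1, [0.008, -0.002, 0.005], [0, 0, 0]], [1, [0.008, -0.002, 0.005], [0, 0, 0]]])

```text
t: 9.77
tool_pos: [0.5762, -0.1944, 0.0718]
tool_rot: [0.284, 2.466, -0.094]
contact_force: [-12.8, 2.5, -0.5]
opening: 0.0184
grip_force: 121.1
```

The blade is bottomed in the slot: about 13 N of reaction along -x with the lid shut. Next I'll plan the lever arc.

```bash
cat >> h.py <<'E'
def lidtip(L,r,off,a):
    b=np.radians(30-L);u=np.array([-np.cos(b),-np.sin(b)]);n=np.array([np.sin(b),-np.cos(b)])
    q=np.array([.0526,.210])+r*u+off*n
    return pose(tipW(q[0],q[1]),a)
E
python3 -c "
from h import *
print(ctrl.get_obs()['contact_force'])
rows([lidtip(L,.137,o,30-max(L-2,0)) for L,o in((0,.0052),(0,.0015),(3,.0013),(6,.0013),(9,.0013),(12,.0013),(15,.0013),(18,.0013),(21,.0013),(25,.0013),(29,.0013))])
"
```

```text
[-12.84837658   2.4613672   -0.4854556 ]
at [ 0.5762 -0.1944  0.0718] [ 0.284  2.466 -0.094] t 9.77
[-0.0032, 0.0005, 0.0024] [-0.0012, -0.002, -0.0] mm 2 deg 0.4
[-0.0077, 0.0015, 0.0105] [-0.0012, -0.002, -0.0] mm 5 deg 0.4
[-0.0192, 0.0042, 0.0298] [0.0001, 0.0034, -0.0] mm 14 deg 0.6
[-0.0346, 0.0078, 0.056] [0.0038, 0.0196, -0.0] mm 27 deg 3.6
[-0.0487, 0.0111, 0.083] [0.0076, 0.0358, 0.0] mm 39 deg 6.6
[-0.0614, 0.014, 0.1107] [0.0114, 0.0521, 0.0] mm 51 deg 9.6
[-0.0726, 0.0166, 0.139] [0.0152, 0.0683, 0.0] mm 63 deg 12.6
[-0.0824, 0.0189, 0.1679] [0.019, 0.0845, 0.0001] mm 75 deg 15.6
[-0.0907, 0.0208, 0.1973] [0.0227, 0.1008, 0.0001] mm 87 deg 18.6
[-0.0994, 0.0229, 0.237] [0.0278, 0.1224, 0.0001] mm 103 deg 22.6
[-0.1054, 0.0243, 0.2774] [0.0328, 0.144, 0.0001] mm 119 deg 26.6
```

jog_arm(deltas=[[1, [-0.01, 0.0015, -0.003], [0, 0, 0]], [1, [-0.014, 0.0025, 0.005], [0, 0, 0]], [1, [-0.026, 0.005, 0.025], [0, 0.0034, 0]], [1, [-0.041, 0.009, 0.051], [0.0038, 0.0196, 0]], [1, [-0.056, 0.012, 0.078], [0.0076, 0.0358, 0]], [1, [-0.068, 0.015, 0.106], [0.0114, 0.0521, 0]], [1, [-0.08, 0.0175, 0.134], [0.0152, 0.0683, 0]], [1, [-0.089, 0.02, 0.163], [0.019, 0.0845, 0]], [1, [-0.089, 0.02, 0.163], [0.019, 0.0845, 0]]])

```text
t: 10.52
tool_pos: [0.5452, -0.1884, 0.1441]
tool_rot: [0.312, 2.726, -0.068]
contact_force: [0.8, -0.1, -2.4]
opening: 0.0179
grip_force: 119.8
```

```bash
python3 -c "
from ov import *
print(ctrl.get_obs()['contact_force'])
rows([lidtip(L,.137,.0013,30-max(L-2,0)) for L in(18,21,25,29,33)]+[lidtip(L,.128,.0013,-1) for L in(37,41,45,49,53,57,61)])
snap('scene','s8.png'); snap('side','d8.png')
cv2.imwrite('pics/v8.png',np.hstack([overlay('scene','s8',(150,95,66,100),6,(-8.3,),),overlay('side','d8',(220,105,66,100),6,(-8.3,))]))
"
```

```text
[ 0.79053013 -0.08078548 -2.36282589]
at [ 0.5452 -0.1884  0.1441] [ 0.312  2.726 -0.068] t 10.52
[-0.0047, 0.0039, -0.0127] [0.0018, 0.0031, -0.0001] mm 6 deg 0.6
[-0.013, 0.0059, 0.0167] [0.0056, 0.0193, -0.0001] mm 9 deg 3.6
[-0.0218, 0.0079, 0.0565] [0.0106, 0.0409, -0.0002] mm 24 deg 7.6
[-0.0278, 0.0093, 0.0968] [0.0156, 0.0626, -0.0002] mm 40 deg 11.6
[-0.031, 0.01, 0.1375] [0.0206, 0.0842, -0.0003] mm 57 deg 15.6
[-0.0075, 0.0046, 0.1585] [0.0206, 0.0842, -0.0003] mm 64 deg 15.6
[-0.0043, 0.0038, 0.1806] [0.0206, 0.0842, -0.0003] mm 72 deg 15.6
[0.0004, 0.0027, 0.2025] [0.0206, 0.0842, -0.0003] mm 81 deg 15.6
[0.0066, 0.0013, 0.2239] [0.0206, 0.0842, -0.0003] mm 90 deg 15.6
[0.0141, -0.0005, 0.2448] [0.0206, 0.0842, -0.0003] mm 98 deg 15.6
[0.0231, -0.0026, 0.2652] [0.0206, 0.0842, -0.0003] mm 106 deg 15.6
[0.0335, -0.005, 0.2848] [0.0206, 0.0842, -0.0003] mm 115 deg 15.6
```

View pics/v8.png

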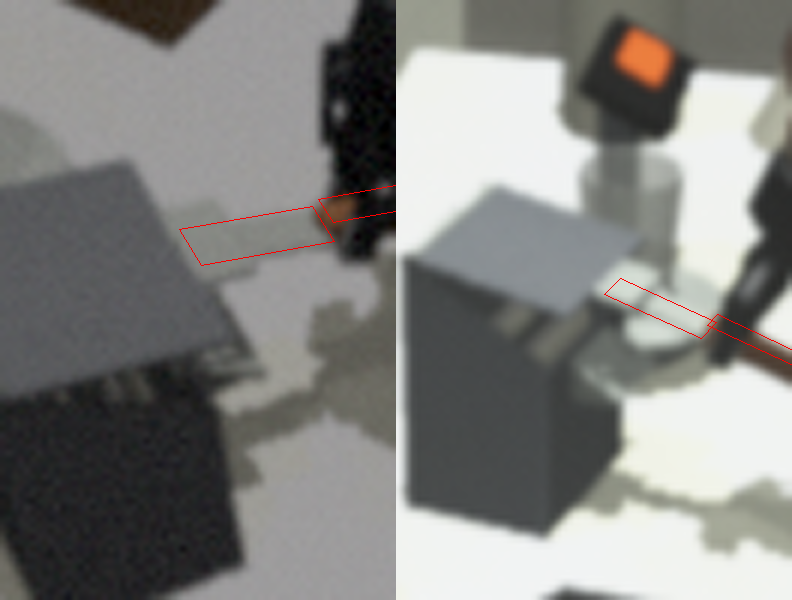

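jog_arm(deltas=[[1, [-0.013, 0.006, 0.017], [0.0056, 0.0193, 0]], [1, [-0.022, 0.008, 0.0565], [0.0106, 0.0409, 0]], [1, [-0.028, 0.009, 0.097], [0.0156, 0.0626, 0]], [1, [-0.031, 0.01, 0.1375], [0.0206, 0.0842, 0]], [1, [-0.02, 0.007, 0.15], [0.0206, 0.0842, 0]], [1, [-0.0075, 0.0046, 0.1585], [0.0206, 0.0842, 0]], [1, [-0.004, 0.004, 0.18], [0.0206, 0.0842, 0]], [1, [0, 0.003, 0.2025], [0.0206, 0.0842, 0]], [1, [0.0066, 0.001, 0.224], [0.0206, 0.0842, 0]], [1, [0.014, -0.0005, 0.245], [0.0206, 0.0842, 0]], [1, [0.023, -0.0026, 0.265], [0.0206, 0.0842, 0]], [1, [0.0335, -0.005, 0.285], [0.0206, 0.0842, 0]]])

```text
t: 11.62
tool_pos: [0.5565, -0.1894, 0.2549]
tool_rot: [0.345, 3.0, -0.019]
contact_force: [-2.9, 0.8, -3.8]
opening: 0.0182
grip_force: 119.6
```

```bash
python3 -c "
from ov import *
print(ctrl.get_obs()['contact_force'])
rows([lidtip(L,.128-(L-61)/64*.015,.0013,-1) for L in(61,66,71,76,81,86,91,96,101,106,111,116,120,124,128)])
snap('scene','s9.png'); snap('side','d9.png')
"
```

```text
[-2.87789886  0.75799412 -3.81814273]
at [ 0.5565 -0.1894  0.2549] [ 0.345  3.    -0.019] t 11.62
[0.0052, -0.0026, 0.0078] [-0.0009, -0.0013, -0.0] mm 4 deg 0.3
[0.0223, -0.0066, 0.0295] [-0.0009, -0.0013, -0.0] mm 15 deg 0.3
[0.041, -0.0109, 0.0494] [-0.0009, -0.0013, -0.0] mm 26 deg 0.3
[0.0611, -0.0156, 0.0674] [-0.0009, -0.0013, -0.0] mm 37 deg 0.3
[0.0825, -0.0206, 0.0833] [-0.0009, -0.0013, -0.0] mm 48 deg 0.3
[0.105, -0.0258, 0.0971] [-0.0009, -0.0013, -0.0] mm 58 deg 0.3
[0.1284, -0.0313, 0.1087] [-0.0009, -0.0013, -0.0] mm 68 deg 0.3
[0.1524, -0.0368, 0.1181] [-0.0009, -0.0013, -0.0] mm 79 deg 0.3
[0.1769, -0.0425, 0.1251] [-0.0009, -0.0013, -0.0] mm 88 deg 0.3
[0.2017, -0.0483, 0.1299] [-0.0009, -0.0013, -0.0] mm 98 deg 0.3
[0.2265, -0.0541, 0.1324] [-0.0009, -0.0013, -0.0] mm 107 deg 0.3
[0.2513, -0.0598, 0.1326] [-0.0009, -0.0013, -0.0] mm 116 deg 0.3
[0.2708, -0.0644, 0.1312] [-0.0009, -0.0013, -0.0] mm 123 deg 0.3
[0.29, -0.0689, 0.1284] [-0.0009, -0.0013, -0.0] mm 130 deg 0.3
[0.3089, -0.0733, 0.1243] [-0.0009, -0.0013, -0.0] mm 136 deg 0.3
```

jog_arm(deltas=[[1, [0.022, -0.0066, 0.0295], [0, 0, 0]], [1, [0.041, -0.011, 0.049], [0, 0, 0]], [1, [0.061, -0.0156, 0.067], [0, 0, 0]], [1, [0.0825, -0.0206, 0.083], [0, 0, 0]], [1, [0.105, -0.026, 0.097], [0, 0, 0]], [1, [0.128, -0.031, 0.1087], [0, 0, 0]], [1, [0.152, -0.037, 0.118], [0, 0, 0]], [1, [0.177, -0.0425, 0.125], [0, 0, 0]], [1, [0.2, -0.048, 0.13], [0, 0, 0]], [1, [0.2265, -0.054, 0.1324], [0, 0, 0]], [1, [0.251, -0.06, 0.1326], [0, 0, 0]], [1, [0.27, -0.0644, 0.131], [0, 0, 0]]])

```text
t: 12.72
tool_pos: [0.6658, -0.2157, 0.3078]
tool_rot: [0.344, 2.997, -0.02]
contact_force: [-2.7, 0.2, -0.2]
opening: 0.0185
grip_force: 119.9
```

```bash
python3 -c "
from ov import *
o=ctrl.get_obs();print(o['contact_force'])
rows([lidtip(L,.128-(L-61)/64*.015,.0013,-1) for L in(120,124,128,130)])
snap('scene','s10.png'); snap('side','d10.png')
"
```

```text
[-2.696825    0.19304362 -0.1999263 ]
at [ 0.6658 -0.2157  0.3078] [ 0.344  2.997 -0.02 ] t 12.72
[-0.0025, 0.0015, -0.001] [-0.0005, -0.0004, 0.0] mm 1 deg 0.1
[0.0167, -0.003, -0.0038] [-0.0005, -0.0004, 0.0] mm 7 deg 0.1
[0.0356, -0.0074, -0.008] [-0.0005, -0.0004, 0.0] mm 15 deg 0.1
[0.0448, -0.0095, -0.0106] [-0.0005, -0.0004, 0.0] mm 19 deg 0.1
```

jog_arm(deltas=[[1, [0.0165, -0.003, -0.004], [0, 0, 0]], [1, [0.035, -0.0075, -0.008], [0, 0, 0]], [1, [0.035, -0.0075, -0.008], [0, 0, 0]], [1, [0.035, -0.0075, -0.008], [0, 0, 0]], [1, [0.035, -0.0075, -0.008], [0, 0, 0]]])

```text
t: 13.23
tool_pos: [0.6784, -0.2181, 0.3027]
tool_rot: [0.345, 3.0, -0.018]
contact_force: [-0.3, 0.0, -1.2]
opening: 0.0185
grip_force: 120.0
```

```bash
python3 -c "
from ov import *
o=ctrl.get_obs();print(o['contact_force'],o['tool_pos'])
snap('scene','s11.png'); snap('side','d11.png')
cv2.imwrite('pics/v11.png',np.hstack([overlay('scene','s11',(130,60,80,115),5,(-8.3,)),overlay('side','d11',(215,75,80,115),5,(-8.3,))]))
"
```

```text
[-0.33180068  0.02111041 -1.17841513] [ 0.67844253 -0.21812717  0.30268416]
```

View pics/v11.png

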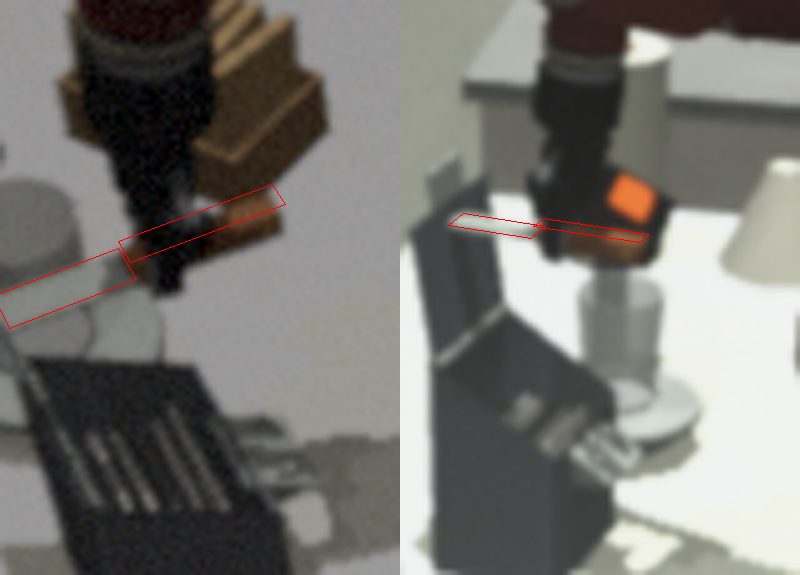

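The lid now stands slightly beyond upright: in the side crop it goes up from (440,360) to (450,155). The blade outline still matches the 8.3° tilt in the grip. I'll retract and return to the rest.

jog_arm(deltas=[[1, [-0.1, 0.023, 0], [0, 0, 0]], [1, [-0.2, 0.046, 0], [0, 0, 0]], [1, [-0.3, 0.07, 0], [0, 0, 0]], [1, [-0.365, 0.085, 0], [0, 0, 0]], [1, [-0.365, 0.5, 0], [0, 0, 0]], [1, [-0.365, 0.5, 0], [0, 0, 0]], [1, [-0.365, 0.5, 0], [0, 0, 0]], [1, [-0.365, 0.9, 0], [0, 0, 0]], [1, [-0.365, 0.9, 0], [0, 0, 0]], [1, [-0.365, 0.9, 0], [0, 0, 0]], [1, [-0.365, 0.9, 0], [0, 0, 0]], [1, [-0.365, 0.9, 0], [0, 0, 0]]])

```text
t: 14.33
tool_pos: [0.5318, 0.1446, 0.3036]
tool_rot: [0.343, 2.999, -0.017]
contact_force: [-0.5, -0.0, -1.9]
opening: 0.0182
grip_force: 120.0
```

```bash
cat >> h.py <<'E'
RY=np.radians(-7.6)
def rest(z,dx=0,dy=0):
    s=np.array([np.cos(RY),np.sin(RY),0]);l=np.array([-s[1],s[0],0])
    return pose(np.array([.6577,.1915,z])+s*(.1+dx)+l*dy,0,RY)
E
python3 -c "
from ov import *
rows([rest(.25),rest(.12),rest(.06),rest(.042)])
"
```

```text
at [0.5318 0.1446 0.3036] [ 0.343  2.999 -0.017] t 14.33
[0.324, 0.1161, -0.1802] [-0.0021, -0.0064, 0.0301] mm 155 deg 5.6
[0.324, 0.1161, -0.5052] [-0.0021, -0.0064, 0.0301] mm 245 deg 5.6
[0.324, 0.1161, -0.6552] [-0.0021, -0.0064, 0.0301] mm 296 deg 5.6
[0.324, 0.1161, -0.7002] [-0.0021, -0.0064, 0.0301] mm 312 deg 5.6
```

jog_arm(deltas=[[1, [0.324, 0.116, 0], [-0.002, -0.0064, 0.03]], [1, [0.324, 0.116, 0], [-0.002, -0.0064, 0.03]], [1, [0.324, 0.116, 0], [-0.002, -0.0064, 0.03]], [1, [0.324, 0.116, -0.1], [-0.002, -0.0064, 0.03]], [1, [0.324, 0.116, -0.2], [-0.002, -0.0064, 0.03]], [1, [0.324, 0.116, -0.3], [-0.002, -0.0064, 0.03]], [1, [0.324, 0.116, -0.4], [-0.002, -0.0064, 0.03]], [1, [0.324, 0.116, -0.505], [-0.002, -0.0064, 0.03]], [1, [0.324, 0.116, -0.505], [-0.002, -0.0064, 0.03]], [1, [0.324, 0.116, -0.505], [-0.002, -0.0064, 0.03]], [1, [0.324, 0.116, -0.505], [-0.002, -0.0064, 0.03]]])

```text
t: 15.25
tool_pos: [0.6636, 0.1885, 0.104]
tool_rot: [0.201, 2.988, -0.014]
contact_force: [0.0, 0.1, -0.4]
opening: 0.0181
grip_force: 119.9
```

```bash
python3 -c "
from ov import *
rows([rest(.12),rest(.06),rest(.05),rest(.042)])
# blade pitch check: optimise droop against side+scene image via handle colour mask
o=ctrl.get_obs();T=R.from_rotvec(o['tool_rot']).as_matrix();g=o['tool_pos']-.0187*T[:,2]
for n in('scene','side'):
    im=snap(n,n+'12.png').astype(int);c=ctrl.get_calibration(n)
    p=proj(c,[g])[0];m=(im[...,0]-im[...,2]>25)&(im[...,0]>50)
    yy,xx=np.nonzero(m);k=np.hypot(xx-p[0],yy-p[1])<35;d=np.c_[xx[k],yy[k]];ce=d.mean(0);v=np.linalg.svd(d-ce)[2][0]
    print(n,'obs axis deg',np.degrees(np.arctan2(v[1],v[0]))%180,ce,k.sum())
    for da in(-4,-8.3,-12):
        Q=R.from_rotvec(T[:,1]*np.radians(-da)).as_matrix()@-T[:,0];a=proj(c,[g-.08*Q,g+.02*Q]);w=a[1]-a[0];print(da,np.degrees(np.arctan2(w[1],w[0]))%180,a.mean(0))
"
```

```text
at [0.6636 0.1885 0.104 ] [ 0.201  2.988 -0.014] t 15.25
[-0.0057, 0.0062, -0.0064] [-0.0, 0.0008, 0.0005] mm 4 deg 0.2
[-0.0057, 0.0062, -0.1564] [-0.0, 0.0008, 0.0005] mm 63 deg 0.2
[-0.0057, 0.0062, -0.1814] [-0.0, 0.0008, 0.0005] mm 73 deg 0.2
[-0.0057, 0.0062, -0.2014] [-0.0, 0.0008, 0.0005] mm 81 deg 0.2
scene obs axis deg 117.30993660781452 [262.08695652 219.5       ] 92
-4 152.69576676622682 [262.30508271 225.11734081]
-8.3 150.6083740044265 [262.36736947 224.70003444]
-12 148.8790894114209 [262.38526114 224.35802176]
side obs axis deg 15.475580088730549 [242.08 211.32] 50
-4 14.502819675780671 [237.3268594  212.04127249]
-8.3 10.830014047458121 [237.3613341  211.55066855]
-12 7.593730072815191 [237.35712917 211.12014536]
```

jog_arm(deltas=[[1, [-0.0057, 0.006, -0.05], [0, 0, 0]], [1, [-0.0057, 0.006, -0.1], [0, 0, 0]], [1, [-0.0057, 0.006, -0.14], [0, 0, 0]], [1, [-0.0057, 0.006, -0.17], [0, 0, 0]], [1, [-0.0057, 0.006, -0.1814], [0, 0, 0]], [1, [-0.0057, 0.006, -0.1814], [0, 0, 0]], [1, [-0.0057, 0.006, -0.1814], [0, 0, 0]]])

```text
t: 15.93
tool_pos: [0.661, 0.1908, 0.0303]
tool_rot: [0.201, 2.989, -0.015]
contact_force: [-0.8, 0.3, -0.8]
opening: 0.0178
grip_force: 120.0
```

jog_arm(deltas=[[1, [0, 0, -0.007], [0, 0, 0]], [1, [0, 0, -0.014], [0, 0, 0]], [1, [0, 0, -0.02], [0, 0, 0]], [1, [0, 0, -0.02], [0, 0, 0]], [1, [0, 0, -0.02], [0, 0, 0]]])

```text
t: 16.35
tool_pos: [0.6608, 0.1909, 0.0224]
tool_rot: [0.201, 2.99, -0.015]
contact_force: [-1.9, -0.1, 6.1]
opening: 0.0182
grip_force: 120.9
```

```bash
python3 -c "
from ov import *
rows([rest(.042)]);print(ctrl.get_obs()['contact_force'],ctrl.get_obs()['wrist_torque'])
"
```

```text
at [0.6608 0.1909 0.0224] [ 0.201  2.99  -0.015] t 16.35
[0.0014, 0.0003, 0.0026] [0.0001, 0.0002, 0.0005] mm 1 deg 0.1
[-1.93431206 -0.10475823  6.1081457 ] [-0.08984574  0.49949968 -0.01283255]
```

jog_arm(deltas=[[-0.2, [0, 0, 0], [0, 0, 0]], [-0.2, [0, 0, 0], [0, 0, 0]], [-0.2, [0, 0, 0], [0, 0, 0]], [-0.2, [0, 0, 0], [0, 0, 0]], [-1, [0, 0, 0], [0, 0, 0]], [-1, [0, 0, 0], [0, 0, 0]], [-1, [0, 0, 0], [0, 0, 0]], [-1, [0, 0, 0], [0, 0, 0]], [-1, [0, 0, 0], [0, 0, 0]]], squeeze=20)

```text
t: 17.1
tool_pos: [0.6598, 0.1906, 0.0205]
tool_rot: [0.201, 2.992, -0.016]
contact_force: [0.1, 0.6, -0.4]
opening: 0.0851
grip_force: 0.0
```

jog_arm(deltas=[[-1, [-0.01, 0, 0.07], [0, 0, 0]], [-1, [-0.02, 0, 0.15], [0, 0, 0]], [-1, [-0.03, 0, 0.23], [0, 0, 0]], [-1, [-0.04, 0, 0.3], [0, 0, 0]], [-1, [-0.05, 0, 0.4], [0, 0, 0]], [-1, [-0.08, 0, 0.6], [0, 0, 0]], [-1, [-0.08, 0, 0.68], [0, 0, 0]], [-1, [-0.08, 0, 0.68], [0, 0, 0]], [-1, [-0.08, 0, 0.68], [0, 0, 0]], [-1, [-0.08, 0, 0.68], [0, 0, 0]]])

```text
t: 17.93
tool_pos: [0.6289, 0.1909, 0.2965]
tool_rot: [0.201, 2.985, -0.013]
contact_force: [-0.5, -0.7, -1.7]
opening: 0.0851
grip_force: 0.0
```

```bash
python3 -c "
from ov import *
wsnap('w13');snap('scene','s13.png');snap('side','d13.png')
# compare scene/side around rest with start picture
for n,f in(('scene','s13'),('side','d13')):
    c=ctrl.get_calibration(n);s=np.array([np.cos(RY),np.sin(RY),0]);O=np.array([.6577,.1915,.041]);x,y=proj(c,[O])[0].astype(int)
    b=cv2.imread('pics/%s.png'%f).astype(int);a=cv2.imread('pics/%s0.png'%n).astype(int)
    for nm,i in(('before',a),('after',b)):
        m=(i[...,2]-i[...,0]>25)&(i[...,2]>60);yy,xx=np.nonzero(m);k=np.hypot(xx-x,yy-y)<25;d=np.c_[xx[k],yy[k]];v=np.linalg.svd(d-d.mean(0))[2][0]
        print(n,nm,k.sum(),d.mean(0).round(1),d.min(0),d.max(0),np.degrees(np.arctan2(v[1],v[0]))%180)
c=cal('w13');print(proj(c,[O-.08*s+[0,0,.011],O+.02*s+[0,0,.011]]))
i=cv2.imread('pics/w13.png').astype(int);m=(i[...,2]-i[...,0]>25);yy,xx=np.nonzero(m);print(len(xx));
for q in np.percentile(yy,[2,50,98]): k=abs(yy-q)<3; print(q,xx[k].mean(),xx[k].min(),xx[k].max())
"
```

```text
17.9833 [0.6279 0.1907 0.2933] [ 0.201  2.99  -0.015]
scene before 175 [262.8 238.5] [249 230] [276 247] 149.6150741039088
scene after 177 [263.  238.8] [249 230] [276 248] 151.3523123129286
side before 128 [237.5 228.3] [226 224] [249 233] 11.421496479460695
side after 124 [238.2 228.5] [226 224] [250 233] 11.880980695827944
[[259.45645541  83.37353702]
 [259.22331647 163.91876939]]
7351
94.0 260.0 252 268
325.0 273.1121642969984 165 511
382.0 258.36333333333334 70 443
```

```bash
python3 -c "
from ov import *
from scipy.ndimage import map_coordinates as mc
E={}
for n,f in(('scene','s13'),('side','d13')):
    g=cv2.GaussianBlur(cv2.imread('pics/%s.png'%f,0).astype(float),(0,0),.8)
    E[n]=(np.hypot(cv2.Sobel(g,6,1,0),cv2.Sobel(g,6,0,1)),ctrl.get_calibration(n))
for L in range(100,137,3):
    b=np.radians(30-L);u=np.array([-np.cos(b),-np.sin(b)]);pt=lambda r,y:tipW(*(np.array([.0526,.21])+r*u),y)
    t=np.linspace(0,1,40);pts=np.array([pt(.02+.11*k,.075) for k in t]+[pt(.02+.11*k,-.075) for k in t]+[pt(.131,-.075+.15*k) for k in t])
    r=[]
    for n in E:
        p=proj(E[n][1],pts);r.append(mc(E[n][0],[p[:,1],p[:,0]],order=1).mean().round(1))
    print(L,r)
"
```

```text
100 [np.float64(54.0), np.float64(77.3)]
103 [np.float64(50.3), np.float64(78.2)]
106 [np.float64(45.4), np.float64(79.1)]
109 [np.float64(44.4), np.float64(90.6)]
112 [np.float64(42.7), np.float64(115.5)]
115 [np.float64(41.7), np.float64(137.3)]
118 [np.float64(40.9), np.float64(132.8)]
121 [np.float64(44.2), np.float64(115.1)]
124 [np.float64(60.9), np.float64(147.3)]
127 [np.float64(60.2), np.float64(224.4)]
130 [np.float64(76.6), np.float64(250.7)]
133 [np.float64(112.5), np.float64(201.7)]
136 [np.float64(85.5), np.float64(139.4)]
```

The edge fit puts the lid at about 130° (2.27 rad), well past 2.0. The spatula lies as it did at the start, so I'll hand in.

```bash
python3 -c "
from station import ctrl
print(ctrl.finish_job())"
```

```text
the job is handed in; nothing more can be done
None
```

The job is handed in, but no verdict came back: the lid stands open at about 130° (2.27 rad, measured from the camera images), and the spatula lies back in both saddles, matching its starting place to within about a pixel in both views.

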